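Unlatch a bottle carrier with the mallet and hold it up level

TASK

The bottle carrier is bolted down in its transport dock: pick up the mallet, knock the dock's stiff release pin fully home with it (never push the pin with the gripper), and set the mallet down on the worktop again, clear of the dock. Then take the carrier by its bar handle, lift it well over ten centimetres above the dock without tipping its bottles, and finish still holding it there in the air, steady and level. Leave the beaker and the tip box alone.

Things in the scene. Friction and masses are not known exactly. Their poses are not given: they have to be found in the camera images.
- dock: Fixed aluminium dock; base plate 130 (x) x 216 (y) x 10 mm, y -96 to +120. Origin on the worktop under the middle of the carrier seat, z up. At +y the pin block, 70 x 40 mm, centre y +98, top 60 mm (collar 62); at -y a rear block, top 34 mm. A bolt from each block locks the carrier's foot; both draw back as the pin goes down. Rails 17 mm high at x +-60 mm.
- release_pin (a joint): Upright steel release pin on the pin block; value is its travel downwards in m: 0 fully up (bolts locked), 0.014 fully home (bolts drawn back). Sprung and stiff: it takes about 9 to 11 N to drive, and stays where it is left.
- pin_top (a point): Centre of the flat 20 mm wide top of the release pin; 84 mm above the worktop when up, 70 mm when fully home; it moves with the pin.
- carrier: Loose bottle carrier (about 0.6 kg loaded) seated in the dock: foot plate 110 (x) x 140 (y) x 6 mm, white block with four wells (36 mm wide, 20 mm deep, at x +-28, y +-31 mm), level grey bar handle along y on two end posts. Origin at the middle of its underside, 10 mm above the worktop when seated; z up.
- carrier_grip (a point): Middle of the carrier's bar handle, 119 mm above the carrier's origin. The bar runs along the carrier's y, is 16 mm wide (x) and 22 mm tall (z), with 98 mm free between the posts. The bottles reach at most 82 mm above the carrier's origin.
- bottle_1: Loose amber bottle with black cap, 33 mm wide, 76 mm tall, standing in a well of the carrier. Origin at the centre of its underside, z up.
- bottle_2: A second amber bottle, like bottle_1, standing in another well.
- bottle_3: White vial with a white cap, 34 mm wide, 66 mm tall, standing in another well. Origin at the centre of its underside, z up.
- mallet: Small mallet (0.22 kg): round black rubber head 46 mm across, 64 mm tall, standing by itself on one flat face; wooden handle sticking out level along the mallet's -x from mid-head to x -153 mm. Origin at the centre of the head's lower face, z up. Starts left of the hotplate or to the right of the dock.
- mallet_grip (a point): Point on the mallet's handle 45 mm from the head's axis, 32 mm above the lower face; the handle runs along the mallet's x, is 14 mm wide (y) and 22 mm tall (z).
- mallet_head (a point): Middle of the mallet's head, 32 mm above its lower face.
- beaker: Glass beaker, 76 mm wide and 73 mm tall, a bystander to be left alone. Origin at the centre of its underside.
- tip_box: Pipette tip box with a blue lid, 64 x 102 x 55 mm, a bystander to be left alone. Origin at the centre of its underside.

How it is judged:
By the outcome, as a careful person would: the job done as asked, in the order asked, and still so for the second after the job is handed in, while the arm keeps its last pose, push and grip.
It also fails if it takes over 72 s, if anything falls off the work surface, if the arm or the gripper's body presses on something with over 40 N, if the wrist force passes 120 N, or if a joint passes its speed limit or range.

ROBOT

A 6-joint arm with a two-finger parallel gripper is mounted at the origin on a cart in front of the work surface, level with it; the furniture and walls round the work are solid. World frame = base frame: x ahead of the robot, y to its left, z up, the work surface at z = 0. Lengths are in m, angles in rad, forces in N, time in s.
With the tool pointing down it reaches from about 0.425 to 0.95 m from the base axis. Payload 3.5 kg.
Tool frame: the origin (TCP) lies midway between the tips of the shut fingers; the grasp point (between the pads) lies 19 mm behind it; z points along the fingers, y is the line along which they close (so a half turn about z gives the same grasp; the last joint's range is limited). The gripper opens to 85 mm and grips with 20 to 120 N. Pads are 22 mm wide; open, the fingers measure 114 mm over their backs; the gripper's body (76 mm by 85 mm) begins 54 mm behind the grasp point. The pads swing forward as they close: fully open they stand 13 mm farther back than shut.
Start: joints at [-1.459, 0.286, 1.577, -0, 1.279, -0.15], TCP at [0.175, -0.652, 0.231] pointing down, gripper open.
Joint ranges: [-2.77, 2.77], [-0.9, 2.22], [0.21, 2.48], [-1.53, 4.67], [0.24, 2.81], [-2.84, 2.84]. Speed limits (rad/s): [2.79, 2.79, 3.14, 3.14, 3.14, 3.14].

INTERFACE

Orientations are given as a unit quaternion [x, y, z, w].
In Python, from plant import get_state, read_camera, ctrl gives the robot as it stands.
- The arm moves only by the shell command python3 -m crank 'ROWS' [FORCE]. ROWS is JSON, a list of rows, each a list of 3 entries, a list of its own where there are three numbers: the shift along the tool's x, y, z in mm, then the turn about the tool's z in degrees, then the closure in counts, from 0 (fully open) to 255 (shut). In form: [[[tx, ty, tz], yaw, claw], ...]. A call has 1 to 10 rows; each row is the pose to reach, as a shift and turn from the pose commanded when the call began, along the tool's axes at that moment; what a row does not reach only later rows make up. A row lasts 1/10 s, in which the tool goes at most 50 mm and 8.59 degrees, less where a joint would pass 70% of its speed; a pose out of reach is approached as far as the arm can. A call with a gripper value outside its range is refused whole. The fingers move at their own pace and stop on an object; FORCE is the grip in N (left out, the last holds). Time passes only in rows, so rows that repeat a pose let the fingers close. It gives the time, the measured TCP pose, the force, the opening and the grip force at its end, in the units of the state.
- get_state(): the state, without advancing time (a new reading comes with each control period).
- read_camera(name): name is "side" or "top" or "wrist"; returns a dict with "frame" (480x640x3 uint8, blue, green, red), "range_z" (480x640 float32, m along the optical axis (not along the pixel's ray), 0 where there is no reading), "vfov" (degrees; the focal length in pixels is half the picture's height over the tangent of half this angle, whatever the lens; pixels are square), "cx", "cy" (the principal point, pixels), "k1" (the pictures are not rectified: a ray, as slopes to the right and down, at radius r is drawn at 1 + k1 r^2 times it, then the intrinsics apply), "origin" and "orientation" of the camera in the world. Camera axes: x right, y down, z forward; pixel columns grow to the right and rows downward; lengths in m; the calibration is good to about 2 mm. A picture is of the moment at which its call begins.
- ctrl.sign_off(): hands the job in; it is judged then, once.
The state is a dict: "time": time; "qpos": joint angles; "dq": joint speeds; "joint_efforts": joint torques, N m; "eef_pos": TCP position; "tcp_rot": TCP orientation; "contact_force": force on the tool from outside, world axes, zero at the start; "wrist_torque": the same for the moment, N m; "opening": opening from 0.0 (shut) to 1.0 (fully open); "finger_force": force on a finger pad.
Only numpy, scipy, OpenCV 4.12 (cv2) and the standard library are available. Lean on these libraries where they do the work, as an engineer would, in place of code of your own. Each camera call takes 0.05 s, during which the arm holds its last target. There are 200 camera calls.

## Working session

There is one attempt and no reset: what is moved stays moved. The work goes in short steps, Python scripts to look and compute and a shell command to move; the robot and the scene stay as the last step left them, time stands still between calls to the robot, and variables do not carry over. Pictures are saved under pics/ and viewed, at most 10 in all, crops included, and the job is handed in when it is done.

```bash
ls; mkdir -p pics; cat > h.py <<'E'
import numpy as np, cv2
from scipy.spatial.transform import Rotation as R
from plant import get_state, read_camera, ctrl
def cloud(c):
    """world xyz per pixel from range image"""
    h,w=c["range_z"].shape; f=h/2/np.tan(np.radians(c["vfov"]/2))
    K=np.array([[f,0,c["cx"]],[0,f,c["cy"]],[0,0,1.]])
    v,u=np.mgrid[0:h,0:w].astype(np.float32)
    # radial model
    xy=cv2.undistortPoints(np.stack([u.ravel(),v.ravel()],1)[:,None].astype(np.float64),K,np.array([c["k1"],0,0,0.]))[:,0]
    z=c["range_z"].ravel(); P=np.c_[xy*z[:,None],z]
    Rm=R.from_quat(c["orientation"]).as_matrix() if np.size(c["orientation"])==4 else np.array(c["orientation"])
    W=P@Rm.T+np.array(c["origin"]); W[z==0]=np.nan
    return W.reshape(h,w,3)
E
python3 - <<'E'
from h import *
for n in("side","top"):
    c=read_camera(n); cv2.imwrite(f"pics/{n}0.png",c["frame"]); np.savez(f"{n}0.npz",**c)
    print(n,c["vfov"],c["k1"],c["origin"],c["orientation"])
print(get_state())
E
```

```text
pics
side 49.75082377276807 -0.05404487351947671 [0.31380462 0.9199672  0.8033513 ] [-0.13673979  0.8833349  -0.44453244  0.05841744]
top 43.600128666197456 0.010116827368035363 [ 0.45008581 -0.00958174  1.46553065] [ 0.71481354 -0.69803278  0.03000632 -0.0298572 ]
{'time': 0.1, 'qpos': array([-1.45899591e+00,  2.87124472e-01,  1.57805804e+00, -9.65086131e-06,
        1.27863608e+00, -1.49998152e-01]), 'dq': array([-0.00119809, -0.00306758, -0.00302328,  0.00027434,  0.00054545,
       -0.00045819]), 'joint_efforts': array([ 5.76015900e-04, -4.07296228e+01, -2.93701333e+01, -1.83313859e-04,
        3.38222126e-03,  1.63901643e-05]), 'eef_pos': array([ 0.17466051, -0.65137504,  0.23003906]), 'tcp_rot': array([ 9.91444119e-01,  1.30527086e-01,  1.66366508e-05, -1.11285678e-03]), 'contact_force': array([ 1.07221565,  0.02043521, -1.01257256]), 'wrist_torque': array([ 0.00143172, -0.02569971,  0.02189337]), 'finger_force': 0.0, 'opening': 1.0037386113442213}
```

View pics/top0.png

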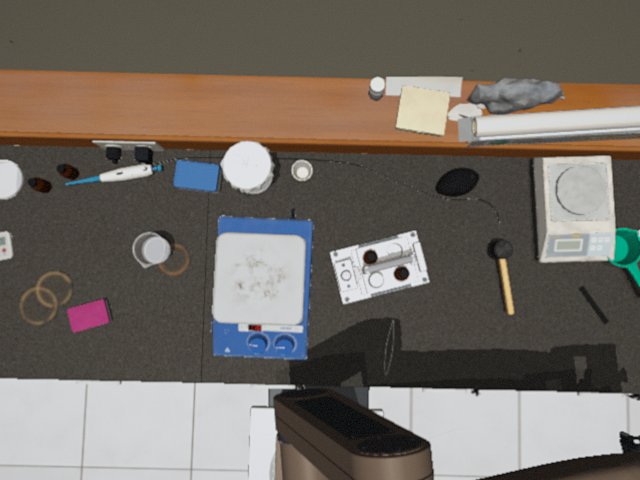

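View pics/side0.png

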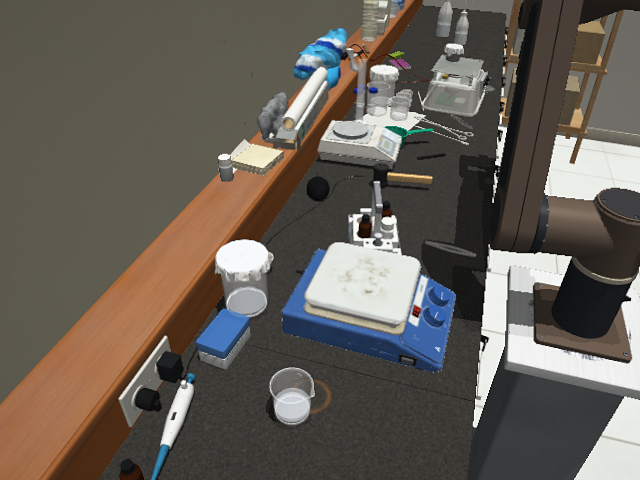

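The top view shows the dock at about (380,268), with the pin block on its left end near (346,275). The mallet head is at (502,248) and its handle runs to (510,312). The side view shows nothing blocking the mallet. Next I'll measure these.

```bash
python3 - <<'E'
from h import *
c=dict(np.load("top0.npz")); W=cloud(c); F=c["frame"].astype(int)
v,u=np.mgrid[0:480,0:640]
roi=lambda a,b,cc,d:(u>=a)&(u<b)&(v>=cc)&(v<d)
print("table z",np.nanmedian(W[roi(440,480,240,300)][:,2]))
off=np.nanmedian(W[roi(440,480,240,300)][:,2])
m=roi(485,525,230,325)
hd=m&(W[...,2]>off+.05); print("head",hd.sum(),np.nanmean(W[hd],0), (np.nanmin(W[hd],0)+np.nanmax(W[hd],0))/2)
han=m&(W[...,2]>off+.03)&(W[...,2]<off+.05)&(F[...,2]>F[...,0]+40)
P=W[han];print("handle",P.shape,P.min(0),P.max(0)); 
l=cv2.fitLine(P[:,:2].astype(np.float32),cv2.DIST_HUBER,0,.01,.01).ravel();print(l,np.degrees(np.arctan2(l[1],l[0])))
d=roi(325,435,225,310)
base=d&(W[...,2]>off+.004)
P=W[base][:,:2].astype(np.float32)
r=cv2.minAreaRect(P*1000);print("dock rect",r)
for lo,hi in((.068,.078),(.078,.09),(.09,.115),(.118,.16)):
    k=d&(W[...,2]>off+lo)&(W[...,2]<off+hi)
    n,lab,st,ce=cv2.connectedComponentsWithStats(k.astype(np.uint8))
    for i in range(1,n):
        if st[i,4]>6:
            q=W[lab==i]; print(lo,st[i],ce[i].round(1),q.mean(0).round(4),((q.min(0)+q.max(0))/2).round(4))
k=d&(W[...,2]>off+.118); l=cv2.fitLine(W[k][:,:2].astype(np.float32),cv2.DIST_HUBER,0,.01,.01).ravel();print("bar",l,np.degrees(np.arctan2(l[1],l[0])))
cv2.imwrite("pics/topc.png",cv2.resize(c["frame"][220:330,320:530],None,fx=3.8,fy=3.8,interpolation=cv2.INTER_CUBIC))
E
```

```text
table z -8.496513518774229e-05
head 313 [ 0.54086892 -0.42516064  0.06350682] [ 0.53546269 -0.42606429  0.06137723]
handle (366, 3) [ 0.39138817 -0.45690166  0.03006232] [ 0.51856915 -0.42363572  0.0498881 ]
[ 0.98783827  0.15548472  0.45511782 -0.43891108] 8.944909
dock rect ((494.39794921875, -144.47682189941406), (204.06015014648438, 266.4541015625), 1.3545544147491455)
0.068 [364 250  14  14  56] [370.1 256.3] [ 0.516  -0.1154  0.0715] [ 0.5158 -0.1165  0.0728]
0.068 [396 267  13  13  57] [401.  273.4] [ 0.4781 -0.1876  0.0719] [ 0.479  -0.1902  0.0729]
0.078 [367 252   3   8   8] [367.5 255.5] [ 0.5171 -0.1083  0.0858] [ 0.5173 -0.1095  0.0843]
0.078 [370 256   6   5   8] [373.  258.8] [ 0.5098 -0.121   0.087 ] [ 0.5115 -0.1198  0.0849]
0.078 [342 271   8   8  54] [345.5 274.6] [ 0.472  -0.0588  0.0839] [ 0.4723 -0.0588  0.0841]
0.078 [399 270   4   8  10] [400.3 273. ] [ 0.4787 -0.1842  0.0861] [ 0.4776 -0.1851  0.0845]
0.078 [370 273  14  14 131] [376.1 279.4] [ 0.4628 -0.1292  0.082 ] [ 0.4626 -0.1302  0.0838]
0.09 [368 252   8   8  46] [371.2 255.6] [ 0.5167 -0.1163  0.0928] [ 0.5169 -0.1169  0.0941]
0.09 [400 269   8   8  50] [403.8 272.6] [ 0.4797 -0.1913  0.0931] [ 0.4799 -0.1906  0.0938]
0.118 [363 254  54  20 397] [389.3 263.6] [ 0.4978 -0.1529  0.1395] [ 0.498  -0.1536  0.1376]
bar [ 0.26608783 -0.9639488   0.4978289  -0.15288787] -74.5684
```

View pics/topc.png

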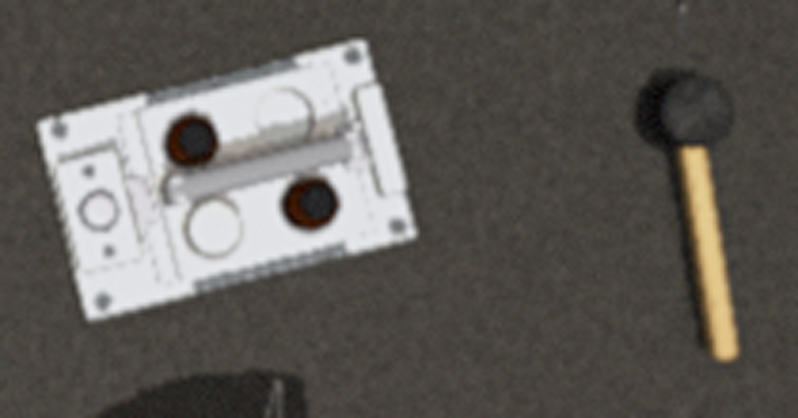

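The crop confirms it: pin circle at crop (98,210), bar from (180,185) to (350,150), mallet head at (697,110). The fourth well is empty. The bar and the pin agree to within 1 mm: dock yaw 15.4°, pin at (0.472, -0.059), mallet yaw 8.9°. Now I'll move over the mallet grip.

```bash
cat >> h.py <<'E'
def go(x,y,z,yaw):
    """print tool shift [mm] and turn [deg] from the present pose to TCP x,y,z with tool x at world angle yaw (mod 180)"""
    s=get_state(); M=R.from_quat(s["tcp_rot"]).as_matrix()
    d=M.T@(np.array([x,y,z])-s["eef_pos"])*1000
    a=np.degrees(np.arctan2(M[1,0],M[0,0])); t=(a-yaw+90)%180-90
    print("shift",d.round(1),"turn",round(t,1),"now",s["eef_pos"].round(4),"yaw",round(a,1),"tiltz",M[:,2].round(3))
E
python3 -c "
from h import *
go(.4963,-.4322,.11,8.9); go(.4963,-.4322,.014,8.9)"
```

```text
shift [ 367.4 -128.2  120.4] turn 6.1 now [ 0.1747 -0.6514  0.23  ] yaw 15.0 tiltz [-0.     0.002 -1.   ]
shift [ 367.3 -128.   216.4] turn 6.1 now [ 0.1747 -0.6514  0.23  ] yaw 15.0 tiltz [-0.     0.002 -1.   ]
```

```bash
python3 -m crank '[[[42,-14,10],1,0],[[84,-28,20],2,0],[[126,-44,40],3,0],[[168,-59,60],4,0],[[210,-74,80],5,0],[[252,-88,100],6,0],[[294,-103,120],6,0],[[336,-118,120],6,0],[[367,-128,120],6,0],[[367,-128,120],6,0]]' 40
python3 - <<'E'
from h import *
go(.4963,-.4322,.013,8.9)
c=read_camera("wrist"); cv2.imwrite("pics/w1.png",c["frame"]); W=cloud(c);F=c["frame"].astype(int)
k=(W[...,2]>.03)&(W[...,2]<.05)&(F[...,2]>F[...,0]+40)&(np.abs(W[...,0]-.47)<.1)&(np.abs(W[...,1]+.43)<.05)
P=W[k];print(len(P));l=cv2.fitLine(P[:,:2].astype(np.float32),cv2.DIST_HUBER,0,.01,.01).ravel();print(l,np.degrees(np.arctan2(l[1],l[0])), P.min(0),P.max(0))
k=(W[...,2]>.056)&(W[...,2]<.07)&(np.abs(W[...,0]-.54)<.05)&(np.abs(W[...,1]+.425)<.05);print(k.sum(),W[k].mean(0))
E
```

```text
time: 1.1
eef_pos: [0.4989, -0.4302, 0.1104]
tcp_rot: [0.997, 0.081, 0.0, -0.001]
contact_force: [0.5, 0.5, -0.1]
opening: 1.002
finger_force: 0.0
shift [-2.9  1.7 97.4] turn 0.4 now [ 0.4989 -0.4302  0.1104] yaw 9.3 tiltz [-0.     0.002 -1.   ]
2759
[ 0.98758024  0.15711537  0.45528594 -0.44152132] 9.039501 [ 0.3899317  -0.45731233  0.03880258] [ 0.5123923  -0.4269367   0.04549056]
4931 [ 0.54186604 -0.42757816  0.06421545]
```

View pics/w1.png

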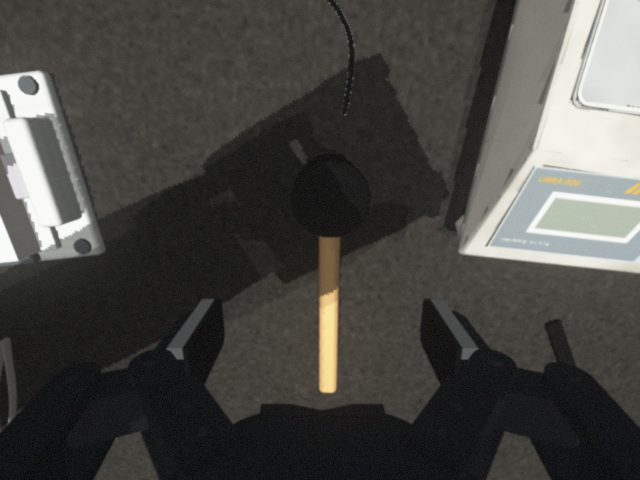

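The wrist view shows the handle at x≈328, centred between the open fingers, with the head at (332,195). I'll descend and grip.

```bash
python3 -m crank '[[[-2,3,30],0,0],[[-2,3,60],0,0],[[-2,3,85],0,0],[[-2,3,97],0,0],[[-2,3,97],0,0],[[-2,3,97],0,255],[[-2,3,97],0,255],[[-2,3,97],0,255],[[-2,3,97],0,255],[[-2,3,97],0,255]]' 120; python3 -m crank '[[[0,0,0],0,255],[[0,0,0],0,255],[[0,0,0],0,255],[[0,0,0],0,255],[[0,0,-10],0,255],[[0,0,-30],0,255],[[0,0,-60],0,255],[[0,0,-90],0,255],[[0,0,-120],0,255],[[0,0,-120],0,255]]' 120
python3 -c "
from h import *
a=np.radians(35)
p=np.array([.472,-.059])-.045*np.array([np.cos(a),np.sin(a)])
go(*p,.16,35)"
```

```text
time: 2.15
eef_pos: [0.4948, -0.4367, 0.015]
tcp_rot: [0.997, 0.079, 0.0, 0.0]
contact_force: [-2.1, 1.7, 12.4]
opening: 0.151
finger_force: 67.8
time: 3.15
eef_pos: [0.4965, -0.4389, 0.1395]
tcp_rot: [0.997, 0.079, 0.003, 0.004]
contact_force: [0.8, -0.9, -1.6]
opening: 0.141
finger_force: 117.0
shift [  -5.1 -359.1  -23.5] turn -26.0 now [ 0.4965 -0.4389  0.1395] yaw 9.0 tiltz [ 0.006 -0.008 -1.   ]
```

```bash
python3 -m crank '[[[0,-10,-20],0,255],[[0,-30,-45],-2,255],[[0,-60,-70],-4,255],[[0,-95,-80],-7,255],[[0,-135,-80],-10,255],[[0,-175,-80],-13,255],[[-1,-215,-80],-16,255],[[-2,-255,-80],-20,255],[[-3,-295,-80],-23,255],[[-4,-325,-80],-25,255]]' 120; python3 -m crank '[[[0,-10,0],0,255],[[0,-10,0],0,255],[[0,-10,0],0,255]]' 120
python3 - <<'E'
from h import *
a=np.radians(35)
p=np.array([.472,-.059])-.045*np.array([np.cos(a),np.sin(a)])
go(*p,.16,35)
s=get_state();print(s["contact_force"],s["opening"])
for n in("top","wrist","side"):
    c=read_camera(n); cv2.imwrite(f"pics/{n}2.png",c["frame"]); np.savez(f"{n}2.npz",**c)
c=dict(np.load("wrist2.npz"))
W=cloud(c); k=(np.abs(W[...,0]-.472)<.1)&(np.abs(W[...,1]+.07)<.1)&(W[...,2]>.22)&(W[...,2]<.27)&(c["frame"].max(2)<70)
n,lab,st,ce=cv2.connectedComponentsWithStats(k.astype(np.uint8))
for i in range(1,n):
    if st[i,4]>200: q=W[lab==i];print(st[i],q.mean(0),q.min(0),q.max(0))
E
```

```text
time: 4.15
eef_pos: [0.4379, -0.1137, 0.2116]
tcp_rot: [0.956, 0.294, -0.001, -0.002]
contact_force: [0.1, 0.0, -2.5]
opening: 0.142
finger_force: 117.2
time: 4.45
eef_pos: [0.4341, -0.1086, 0.2135]
tcp_rot: [0.956, 0.292, -0.0, 0.0]
contact_force: [-0.3, 0.3, -2.5]
opening: 0.137
finger_force: 117.3
shift [ 14.2 -19.1  53.5] turn -1.0 now [ 0.4341 -0.1086  0.2135] yaw 34.0 tiltz [-0.001 -0.    -1.   ]
[-0.28031643  0.29000665 -2.4795634 ] 0.1371235289561043
[  183   159   278   254 25256] [ 0.4647884  -0.08870596  0.26162247] [ 0.4128363  -0.13804184  0.22006527] [ 0.49576586 -0.06036299  0.2699996 ]
[429 384  25  26 235] [ 0.45163388 -0.14323801  0.26849515] [ 0.44816054 -0.14793793  0.26460246] [ 0.45661666 -0.13666953  0.26999456]
```

View pics/wrist2.png

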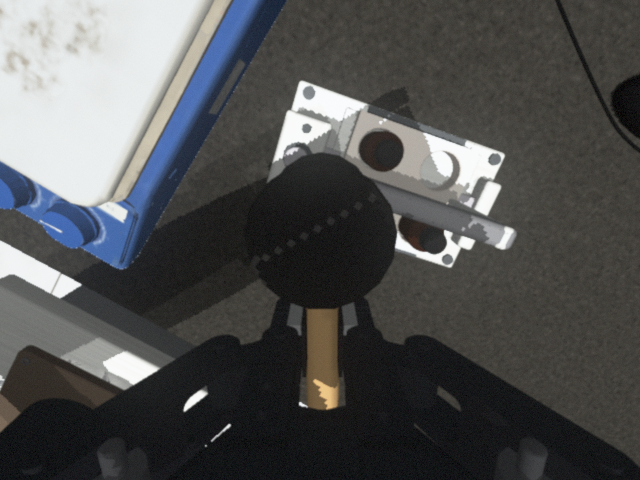

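The head is held straight ahead at about (322,230). Part of the pin circle shows at (298,152), just behind it. I'll fit the head's top disk, to get its centre and tilt relative to the TCP.

```bash
python3 - <<'E'
from h import *
c=dict(np.load("wrist2.npz"));W=cloud(c)
v,u=np.mgrid[0:480,0:640]
k=(np.hypot(u-322,v-230)<82)&(W[...,2]>.24)&(W[...,2]<.29)
n,lab,st,ce=cv2.connectedComponentsWithStats(k.astype(np.uint8)); i=1+st[1:,4].argmax(); q=W[lab==i]
A=np.c_[q[:,:2],np.ones(len(q))]; co,*_=np.linalg.lstsq(A,q[:,2],rcond=None)
print(len(q),co,np.std(A@co-q[:,2]),np.percentile(q[:,2],[5,50,95]))
(x,y),r=cv2.minEnclosingCircle((q[:,:2]*1000).astype(np.float32));print(x,y,r,q.mean(0))
hc=np.array([x,y])/1000; s=get_state(); print("head-tcp",(hc-s["eef_pos"][:2])*1000, np.hypot(*(hc-s["eef_pos"][:2])))
# top camera
c=dict(np.load("top2.npz"));T=cloud(c);k=(np.hypot(T[...,0]-hc[0],T[...,1]-hc[1])<.035)&(T[...,2]>.24)&(T[...,2]<.29);print(k.sum(),T[k].mean(0))
d=np.array([.472,-.059])-hc
go(*(s["eef_pos"][:2]+d),.12,35)
E
```

```text
17662 [0.00856164 0.00727788 0.25895416] 0.0019511014062518412 [0.26124005 0.26265738 0.26367413]
467.9495849609375 -86.61101531982422 29.180994033813477 [ 0.47451719 -0.08207479  0.26241947]
head-tcp [33.50140734 22.49123907] 0.040350961930856244
80 [ 0.4806066  -0.0675804   0.26157869]
shift [ 18.8 -20.7  94.1] turn -1.1 now [ 0.4344 -0.1091  0.2142] yaw 33.9 tiltz [-0. -0. -1.]
```

```bash
python3 -m crank '[[[5,-10,0],0,255],[[11,-20,15],0,255],[[11,-20,35],0,255],[[11,-20,60],0,255],[[11,-20,80],0,255],[[11,-20,95],0,255],[[11,-20,100],0,255],[[11,-20,100],0,255],[[11,-20,100],0,255]]' 120
python3 - <<'E'
from h import *
go(.432,-.086,.0857,34)
c=read_camera("wrist");W=cloud(c);np.savez("wrist3.npz",**c);v,u=np.mgrid[0:480,0:640]
s=get_state();print(s["contact_force"])
z0=s["eef_pos"][2]
k=(np.hypot(u-322,v-230)<95)&(np.abs(W[...,2]-z0-.048)<.006)
q=W[k];print(k.sum(),q.mean(0),q.min(0),q.max(0))
cs=[read_camera(n) for n in("side","top")]
a=cs[0]["frame"][180:280,320:440];b=cs[1]["frame"][220:320,300:440]
cv2.imwrite("pics/s3.png",np.hstack([cv2.resize(a,(400,333)),cv2.resize(b,(400,333))]))
E
```

```text
time: 5.5
eef_pos: [0.4325, -0.0851, 0.1148]
tcp_rot: [0.956, 0.292, 0.0, 0.0]
contact_force: [0.4, -0.2, -2.7]
opening: 0.143
finger_force: 117.4
shift [-1.   0.4 29.1] turn 0.0 now [ 0.4325 -0.0851  0.1148] yaw 34.0 tiltz [ 0.001 -0.    -1.   ]
[-0.17461173  0.47289232 -2.76425283]
17446 [ 0.47271114 -0.05816709  0.16361198] [ 0.4486112  -0.08147512  0.15721722] [ 0.49391602 -0.03644963  0.1662717 ]
```

View pics/s3.png

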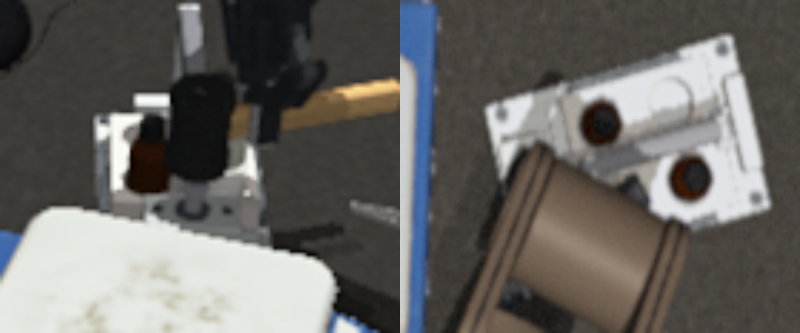

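The side view (left half) shows the head squarely above the pin at about (190,190). I'll press down.

```bash
python3 -m crank '[[[0,0,12],0,255],[[0,0,20],0,255],[[0,0,25],0,255],[[0,0,28],0,255],[[0,0,30],0,255],[[0,0,30],0,255],[[0,0,30],0,255]]' 120
python3 - <<'E'
from h import *
c=read_camera("wrist");W=cloud(c);v,u=np.mgrid[0:480,0:640]
s=get_state();print(s["contact_force"]);z0=s["eef_pos"][2]
k=(np.hypot(u-322,v-230)<95)&(np.abs(W[...,2]-z0-.048)<.012)
q=W[k];A=np.c_[q[:,:2]-q[:,:2].mean(0),np.ones(len(q))]; co,*_=np.linalg.lstsq(A,q[:,2],rcond=None);print(k.sum(),q.mean(0),co)
E
```

```text
time: 6.35
eef_pos: [0.433, -0.0858, 0.0852]
tcp_rot: [0.956, 0.292, 0.001, 0.001]
contact_force: [-1.7, -0.4, 4.5]
opening: 0.141
finger_force: 118.7
[-2.23655105 -0.78524666  5.87900984]
17622 [ 0.47315252 -0.05879267  0.13418502] [-0.01246086 -0.00959342  0.13418502]
```

```bash
python3 -m crank '[[[0,0,1],0,255],[[0,0,2],0,255],[[0,0,3],0,255],[[0,0,3],0,255]]' 120; python3 -m crank '[[[0,0,1],0,255],[[0,0,2],0,255],[[0,0,3],0,255],[[0,0,3],0,255]]' 120
python3 - <<'E'
from h import *
c=read_camera("wrist");W=cloud(c);v,u=np.mgrid[0:480,0:640]
s=get_state();print(s["contact_force"]);z0=s["eef_pos"][2]
k=(np.hypot(u-322,v-230)<95)&(np.abs(W[...,2]-z0-.048)<.012)
q=W[k];A=np.c_[q[:,:2]-q[:,:2].mean(0),np.ones(len(q))]; co,*_=np.linalg.lstsq(A,q[:,2],rcond=None);print(k.sum(),q.mean(0),co)
E
```

```text
time: 6.8
eef_pos: [0.4331, -0.0862, 0.0847]
tcp_rot: [0.956, 0.293, -0.0, 0.0]
contact_force: [-10.8, -0.1, 21.0]
opening: 0.146
finger_force: 121.1
time: 7.2
eef_pos: [0.4334, -0.0866, 0.0841]
tcp_rot: [0.956, 0.294, -0.001, 0.0]
contact_force: [-17.8, 0.8, 35.8]
opening: 0.141
finger_force: 123.5
[-18.14794178   0.46506353  35.74660719]
17848 [ 0.47319031 -0.05947892  0.1337803 ] [-0.0105101  -0.00144628  0.1337803 ]
```

```bash
python3 -m crank '[[[0,0,-5],0,255],[[0,0,-20],0,255],[[0,0,-50],0,255],[[0,0,-85],0,255],[[0,0,-115],0,255],[[0,0,-130],0,255],[[-10,23,-130],2,255],[[-25,60,-130],5,255],[[-42,98,-130],9,255],[[-59,136,-130],12,255]]' 120;  python3 -c "
from h import *
go(.497,-.434,.03,9)"
```

```text
time: 8.25
eef_pos: [0.459, -0.232, 0.207]
tcp_rot: [0.982, 0.19, -0.0, -0.001]
contact_force: [0.6, 1.0, -1.6]
opening: 0.138
finger_force: 117.8
shift [-39.9 201.9 176.7] turn 12.9 now [ 0.459 -0.232  0.207] yaw 21.9 tiltz [-0.001  0.001 -1.   ]
```

```bash
python3 -m crank '[[[-8,38,0],3,255],[[-16,76,0],6,255],[[-24,114,0],9,255],[[-32,150,20],12,255],[[-38,180,50],13,255],[[-38,195,90],13,255],[[-38,195,125],13,255],[[-38,195,145],13,255],[[-38,195,145],13,255],[[-38,195,145],13,255]]' 120;  python3 - <<'E'
from h import *
c=read_camera("wrist");W=cloud(c);v,u=np.mgrid[0:480,0:640]
go(.497,-.434,.0155,9)
s=get_state();print(s["contact_force"]);z0=s["eef_pos"][2]
k=(np.hypot(u-322,v-230)<95)&(np.abs(W[...,2]-z0-.048)<.01)
q=W[k];A=np.c_[q[:,:2]-q[:,:2].mean(0),np.ones(len(q))]; co,*_=np.linalg.lstsq(A,q[:,2],rcond=None);print(k.sum(),q.mean(0),co)
c=read_camera("top");W=cloud(c)
k=(np.hypot(W[...,0]-.472,W[...,1]+.059)<.012)&(W[...,2]>.0655);print("pin",k.sum(),np.median(W[k],0))
E
```

```text
time: 9.25
eef_pos: [0.4968, -0.4257, 0.0623]
tcp_rot: [0.997, 0.078, -0.001, -0.001]
contact_force: [0.5, 0.3, -1.4]
opening: 0.139
finger_force: 117.4
shift [-1.8  7.3 48.6] turn 0.0 now [ 0.4976 -0.4265  0.0641] yaw 9.0 tiltz [ 0.001 -0.001 -1.   ]
[ 0.23863317  0.16340823 -1.95239481]
17470 [ 0.5447954  -0.41769728  0.11094216] [-0.01692515 -0.0016822   0.11094216]
pin 53 [ 0.47158622 -0.06005047  0.06970987]
```

The pin top is now at 69.7 mm, so it's fully home. Setting the mallet down.

```bash
python3 -m crank '[[[0,0,15],0,255],[[0,0,30],0,255],[[0,0,40],0,255],[[0,0,45],0,255],[[0,0,47],0,255],[[0,0,47],0,255],[[0,0,47],0,255]]' 60; python3 -m crank '[[[0,0,0],0,220],[[0,0,0],0,160],[[0,0,0],0,80],[[0,0,0],0,0],[[0,0,0],0,0],[[0,0,0],0,0],[[0,0,-10],0,0],[[0,0,-40],0,0],[[0,0,-80],0,0],[[0,0,-120],0,0]]' 60
python3 - <<'E'
from h import *
s=get_state();print(s["contact_force"])
c=read_camera("wrist"); W=cloud(c);F=c["frame"].astype(int)
k=(W[...,2]>.056)&(W[...,2]<.07)&(np.abs(W[...,0]-.54)<.05)&(np.abs(W[...,1]+.42)<.05);print(k.sum(),W[k].mean(0))
q=W[k];A=np.c_[q[:,:2]-q[:,:2].mean(0),np.ones(len(q))]; co,*_=np.linalg.lstsq(A,q[:,2],rcond=None);print(co)
# second check of bar from top, arm clear of it
c=read_camera("top");T=cloud(c)
k=(np.hypot(T[...,0]-.498,T[...,1]+.153)<.07)&(T[...,2]>.128)&(T[...,2]<.16);l=cv2.fitLine(T[k][:,:2].astype(np.float32),cv2.DIST_HUBER,0,.01,.01).ravel();print(k.sum(),l,np.degrees(np.arctan2(l[1],l[0])),(T[k].min(0)+T[k].max(0))/2,np.median(T[k][:,2]))
go(.498,-.153,.25,15.4)
E
```

```text
time: 10.05
eef_pos: [0.4974, -0.4264, 0.0166]
tcp_rot: [0.997, 0.078, 0.0, 0.0]
contact_force: [0.7, -0.2, -1.9]
opening: 0.146
finger_force: 117.6
time: 11.05
eef_pos: [0.4969, -0.4257, 0.1378]
tcp_rot: [0.997, 0.078, -0.0, -0.0]
contact_force: [-0.6, 0.4, 0.8]
opening: 0.998
finger_force: 0.0
[-0.58591357  0.38823486  0.75983307]
3904 [ 0.54412268 -0.41876431  0.06423572]
[-0.00838789 -0.00060731  0.06423572]
397 [ 0.26529875 -0.9641663   0.49788594 -0.15313159] -74.61529 [ 0.49814045 -0.15382179  0.13887542] 0.13959967098685833
shift [  41.9 -272.1 -107.6] turn -6.4 now [ 0.5003 -0.4295  0.1456] yaw 9.0 tiltz [ 0.01  -0.011 -1.   ]
```

```bash
python3 -c "
from h import *
print(get_state()['qpos'].round(2)); go(.498,-.153,.21,-74.6)"
```

```text
[-0.86  0.32  1.69  0.    1.11  0.55]
shift [  41.6 -272.6  -67.6] turn 83.6 now [ 0.5003 -0.4295  0.1456] yaw 9.0 tiltz [ 0.01  -0.011 -1.   ]
```

```bash
python3 -m crank '[[[3,-20,-25],-8,0],[[8,-50,-50],-16,0],[[13,-85,-68],-24,0],[[18,-120,-68],-32,0],[[24,-155,-68],-40,0],[[29,-190,-68],-48,0],[[34,-225,-68],-56,0],[[39,-255,-68],-64,0],[[42,-272,-68],-72,0],[[42,-272,-68],-80,0]]'; python3 -m crank '[[[0,0,0],-8,0],[[0,0,0],-16,0],[[0,0,0],-16,0],[[0,0,0],-16,0]]'
python3 - <<'E'
from h import *
go(.498,-.153,.109,105.4)
c=read_camera("wrist"); cv2.imwrite("pics/w5.png",c["frame"]); T=cloud(c)
k=(np.hypot(T[...,0]-.498,T[...,1]+.153)<.055)&(T[...,2]>.132)&(T[...,2]<.148);l=cv2.fitLine(T[k][:,:2].astype(np.float32),cv2.DIST_HUBER,0,.01,.01).ravel();print(k.sum(),l,np.degrees(np.arctan2(l[1],l[0])),np.median(T[k][:,2]))
E
```

```text
time: 12.15
eef_pos: [0.4957, -0.1484, 0.2044]
tcp_rot: [0.71, 0.704, 0.0, -0.0]
contact_force: [-0.6, 0.6, 0.1]
opening: 1.0
finger_force: 0.0
time: 12.55
eef_pos: [0.4959, -0.1508, 0.2044]
tcp_rot: [0.61, 0.792, -0.0, 0.0]
contact_force: [-0.0, -0.2, 0.5]
opening: 0.998
finger_force: 0.0
shift [-2.7  1.4 95.4] turn -0.6 now [ 0.4959 -0.1508  0.2044] yaw 104.8 tiltz [ 0. -0. -1.]
3797 [ 0.2699148  -0.9628842   0.49560395 -0.14982753] -74.3408 0.1400634144968386
```

View pics/w5.png

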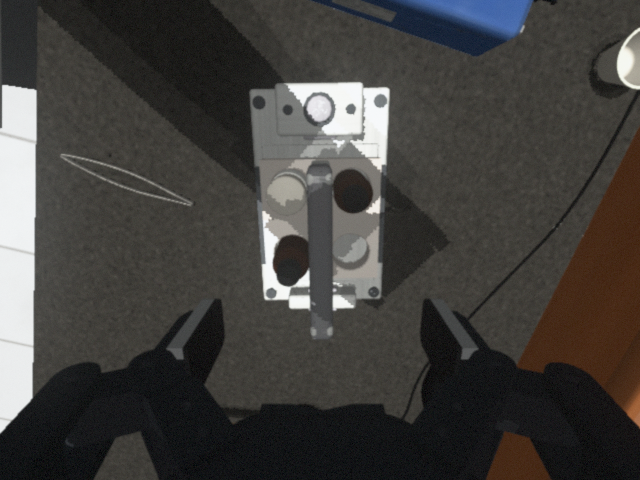

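The wrist view shows the bar along x≈320, midway between the fingers, and the pin at (319,108). I'll descend and close on the bar.

```bash
python3 -m crank '[[[-2,1,25],0,0],[[-2,1,50],0,0],[[-2,1,75],0,0],[[-2,1,88],0,0],[[-2,1,95],0,0],[[-2,1,95],0,0],[[-2,1,95],0,80],[[-2,1,95],0,140],[[-2,1,95],0,180],[[-2,1,95],0,200]]' 30; python3 -m crank '[[[0,0,0],0,210],[[0,0,0],0,220],[[0,0,0],0,255],[[0,0,0],0,255],[[0,0,0],0,255]]' 30; python3 -m crank '[[[0,0,0],0,255],[[0,0,0],0,255],[[0,0,0],0,255]]' 100
```

```text
time: 13.6
eef_pos: [0.4979, -0.1526, 0.1101]
tcp_rot: [0.609, 0.793, 0.0, 0.001]
contact_force: [0.1, 0.4, -0.5]
opening: 0.329
finger_force: 0.0
time: 14.1
eef_pos: [0.4972, -0.1525, 0.1094]
tcp_rot: [0.609, 0.793, -0.0, -0.0]
contact_force: [-3.1, 0.5, 2.0]
opening: 0.18
finger_force: 32.6
time: 14.4
eef_pos: [0.4973, -0.1525, 0.1095]
tcp_rot: [0.609, 0.793, -0.0, -0.0]
contact_force: [-6.1, -0.0, 4.8]
opening: 0.169
finger_force: 98.1
```

```bash
python3 -m crank '[[[0,-1,0],0,255],[[0,-1,0],0,255]]' 110; python3 -m crank '[[[0,0,-1],0,255],[[0,0,-3],0,255],[[0,0,-6],0,255],[[0,0,-9],0,255],[[0,0,-12],0,255],[[0,0,-12],0,255],[[0,0,-12],0,255]]' 110
```

```text
time: 14.6
eef_pos: [0.4968, -0.1526, 0.1094]
tcp_rot: [0.609, 0.793, 0.0, 0.0]
contact_force: [-2.6, 1.2, 2.0]
opening: 0.167
finger_force: 107.5
time: 15.3
eef_pos: [0.4966, -0.1528, 0.1215]
tcp_rot: [0.609, 0.793, 0.0, 0.0]
contact_force: [0.5, -1.0, -6.7]
opening: 0.172
finger_force: 107.3
```

```bash
python3 -m crank '[[[0,0,-4],0,255],[[0,0,-12],0,255],[[0,0,-24],0,255],[[0,0,-40],0,255],[[0,0,-58],0,255],[[0,0,-76],0,255],[[0,0,-94],0,255],[[0,0,-112],0,255],[[0,0,-130],0,255],[[0,0,-145],0,255]]' 110; python3 -m crank '[[[0,0,-10],0,255],[[0,0,-16],0,255],[[0,0,-18],0,255],[[0,0,-18],0,255],[[0,0,-18],0,255],[[0,0,-18],0,255],[[0,0,-18],0,255],[[0,0,-18],0,255],[[0,0,-18],0,255],[[0,0,-18],0,255]]' 110
python3 - <<'E'
from h import *
s=get_state();print(s["contact_force"],s["wrist_torque"],np.abs(s["dq"]).max())
c=read_camera("side");cv2.imwrite("pics/s6.png",c["frame"]);c=read_camera("wrist")
cv2.imwrite("pics/w6.png",np.hstack([cv2.resize(c["frame"],(400,300)),cv2.resize(read_camera("side")["frame"][100:280,270:510],(400,300))]))
E
```

```text
time: 16.3
eef_pos: [0.4968, -0.1528, 0.2687]
tcp_rot: [0.609, 0.793, 0.0, 0.001]
contact_force: [0.9, 0.8, -6.6]
opening: 0.169
finger_force: 107.5
time: 17.3
eef_pos: [0.4966, -0.1527, 0.2843]
tcp_rot: [0.609, 0.793, -0.0, -0.0]
contact_force: [0.8, -0.3, -5.8]
opening: 0.167
finger_force: 107.5
[ 0.7989324  -0.30051855 -5.80249298] [-0.03817317  0.0052643   0.02462552] 0.00602941200803587
```

View pics/w6.png

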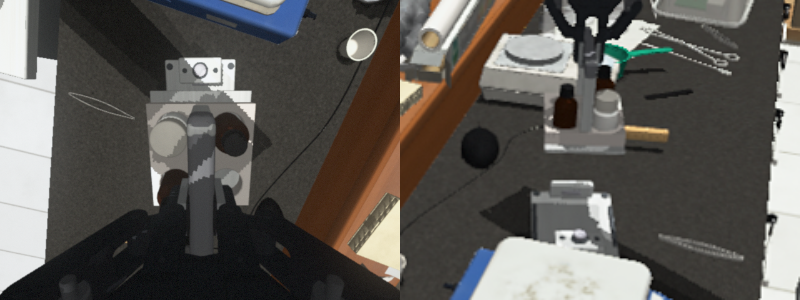

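The side crop shows the carrier level in the air around (585,135), with all three bottles upright. The empty dock is below it and the mallet handle is visible at (645,133). One numeric level check, then I'll hand in.

```bash
python3 - <<'E'
from h import *
c=read_camera("wrist");T=cloud(c)
d=np.array([-.265,.964]);n=np.array([.964,.265]);r=T[...,:2]-np.array([.4966,-.1527])
a=r@d;b=r@n
k=(np.abs(b)<.006)&(a>.015)&(a<.048)&(T[...,2]>.29)&(T[...,2]<.33)
p=np.polyfit(a[k],T[...,2][k],1);print(k.sum(),"tilt deg",np.degrees(np.arctan(p[0])),p[1])
if abs(p[0])<.06: print(ctrl.sign_off())
E
```

```text
2889 tilt deg -0.06126771852284134 0.3153161402058176
the job is handed in; nothing more can be done
None
```

The job is handed in: the mallet drove the pin fully home and is back on the worktop clear of the dock, and the arm is holding the carrier level about 17 cm above the dock with all three bottles upright.

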